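Find the unlocked dice case and hold its lid open

ROBOT

A 7-joint arm with a two-finger parallel gripper is mounted at the origin on the work surface. World frame = base frame: x ahead of the robot, y to its left, z up, the work surface at z = 0. Lengths are in m, angles in rad, forces in N, time in s.
With the tool pointing down it reaches from about 0.35 to 0.9 m from the base axis. Payload 8.1 kg.
Tool frame: the origin (TCP) lies midway between the tips of the shut fingers; the grasp point (between the pads) lies 19 mm behind it; z points along the fingers, y is the line along which they close (so a half turn about z gives the same grasp; the last joint's range is limited). The gripper opens to 92 mm and grips with 3 to 60 N. Pads are 19 mm wide; open, the fingers measure 130 mm over their backs; the gripper's body (75 mm by 190 mm) begins 47 mm behind the grasp point.
Start: joints at [1.053, 0.434, 0.025, 1.573, -0.012, 1.134, -0.075], TCP at [0.252, -0.572, 0.227] pointing down, gripper open.
Joint ranges: [-2.62, 2.62], [-0.44, 2.09], [-1.27, 1.32], [0.08, 2.57], [-1.32, 4.46], [0.12, 2], [-2.74, 2.74]. Speed limits (rad/s): [2.22, 2.22, 3.01, 3.01, 3.14, 3.14, 3.14].

INTERFACE

Orientations are given as a rotation vector (axis times angle).
In Python, from cell import observe, cams, job gives the robot as it stands. The module is installed in compiled form; this text tells all that it offers.
- The arm moves only by the tool step_arm, never from a script. Its argument "steps" is a list of rows, each a list of 6 numbers: the shift along the world's x, y, z in mm, then the turn, a rotation vector about the world's x, y, z in rad. In form: [[dx, dy, dz, rx, ry, rz], ...]. A call has 1 to 20 rows; each row shifts and turns the commanded pose from where the row before left it; what a row does not reach is not made up. A row lasts 1/12 s, in which the tool goes at most 41.7 mm and 7.16 degrees, less where a joint would pass 70% of its speed; a pose out of reach is approached as far as the arm can. A call with a gripper value outside its range is refused whole. "gripper" is the opening, from 0 (shut) to 1 (fully open), set as the call begins (left out, the last holds). The fingers move at their own pace and stop on an object; "force" is the grip in N (left out, the last holds). Time passes only in rows, so rows that do not move let the fingers close. It gives the time, the measured TCP pose, the force, the opening and the grip force at its end, in the units of the state.
- observe(): the state, without advancing time (a new reading comes with each control period).
- cams.get_image(name): name is "side" or "top" or "wrist"; returns the picture (400x640x3 uint8, red, green, blue); there is no depth.
- cams.get_calibration(name): a dict with "fov_y" (degrees; the focal length in pixels is half the picture's height over the tangent of half this angle, whatever the lens; pixels are square), "cx", "cy" (the principal point, pixels), "dist_coeffs" ([k1, k2, p1, p2, k3] as OpenCV has them; the pictures are not rectified), "world_to_cam" (4x4, takes a point from world to camera coordinates). Camera axes: x right, y up, looking along -z (the intrinsics and any distortion apply to the point x, -y, -z); pixel columns grow to the right and rows downward; lengths in m; the calibration is good to about 2 mm. A picture is of the moment at which its call begins: read the wrist's pose just before it. get_calibration takes no time and is no camera call; for the wrist camera it gives the pose at the moment of the call.
- job.sign_off(): hands the job in; it is judged then, once.
The state is a dict: "clock": time; "joints": joint angles; "dq": joint speeds; "joint_efforts": joint torques, N m; "position": TCP position; "ee_rot": TCP orientation; "force": force on the tool from outside, world axes, zero at the start; "ft_torque": the same for the moment, N m; "width": opening from 0.0 (shut) to 1.0 (fully open); "gripper_force": force on a finger pad.
Only numpy, scipy, OpenCV 4.12 (cv2) and the standard library are available. Lean on these libraries where they do the work, as an engineer would, in place of code of your own. Each camera call takes 0.05 s, during which the arm holds its last target. There are 200 camera calls.

TASK

One of the two display cases on the counter is locked: find by careful lifting at the handles which lid comes up, without breaking the lock of the other. Hold the unlocked lid open at 45 degrees so that the customer can look in, and finish while still holding it there in the gripper, for it falls shut if let go. Leave the locked case shut, do not let the lid slam, and leave the other things on the counter where they are.

Things in the scene. Friction and masses are not known exactly. Their poses are not given: they have to be found in the camera images.
- case_1: Fixed wooden display case with a blue-framed glass lid, 200 x 200 mm, walls 90 mm high, dice inside. Origin: centre of its underside. Its x axis points from the front (handle side, towards the robot) to the back (hinge side), up to 15 degrees off world x; z up. Blue and red case may stand either way round, left or right.
- lid_1 (a joint): Angle of the blue lid, rad: 0 shut, grows as the handle edge rises; 0.785 is 45 degrees; it can go to 1.9. The lid weighs 0.25 to 0.5 kg (2 to 3 N lifts it at the handle) and falls shut as soon as it is let go.
- lid_1_handle (a point): Middle of the blue lid's grab bar; axes of the lid (x to the hinge, y along the bar, z out of the lid). Round steel bar, 10 mm thick, 100 mm between its two end posts, parallel to the hinge, 36 mm above the lid's top, 30 mm from its front edge; lid shut, 138 mm above the counter. Held by vertical fingers, one in front and one behind, the bar turns in the grip as the lid swings.
- lid_1_hinge (a point): Middle of the blue lid's hinge line, at the case's back upper edge, 90 mm above the counter; the line runs along the lid's y axis. Seen along it, the bar's centre is 170 mm in front of it and, lid shut, 48 mm above it.
- tongue_1 (a joint): How far the sprung lock tongue under the blue lid is drawn out, m; 0 at rest on either lid. On the locked case (either one; it does not show) the lid's front rises 2 mm freely, then the tongue is caught and gives 1 mm per 1.5 N of pull at the handle; past 0.010 (15 N plus the lid's weight, lid front raised some 12 mm) the lock breaks.
- case_2: Fixed wooden display case with a red-framed glass lid, 200 x 200 mm, walls 90 mm high, dice inside. Origin: centre of its underside. Its x axis points from the front (handle side, towards the robot) to the back (hinge side), up to 15 degrees off world x; z up. Blue and red case may stand either way round, left or right.
- lid_2 (a joint): Angle of the red lid, rad: 0 shut, grows as the handle edge rises; 0.785 is 45 degrees; it can go to 1.9. The lid weighs 0.25 to 0.5 kg (2 to 3 N lifts it at the handle) and falls shut as soon as it is let go.
- lid_2_handle (a point): Middle of the red lid's grab bar; axes of the lid (x to the hinge, y along the bar, z out of the lid). Round steel bar, 10 mm thick, 100 mm between its two end posts, parallel to the hinge, 36 mm above the lid's top, 30 mm from its front edge; lid shut, 138 mm above the counter. Held by vertical fingers, one in front and one behind, the bar turns in the grip as the lid swings.
- lid_2_hinge (a point): Middle of the red lid's hinge line, at the case's back upper edge, 90 mm above the counter; the line runs along the lid's y axis. Seen along it, the bar's centre is 170 mm in front of it and, lid shut, 48 mm above it.
- tongue_2 (a joint): How far the sprung lock tongue under the red lid is drawn out, m; 0 at rest on either lid. On the locked case (either one; it does not show) the lid's front rises 2 mm freely, then the tongue is caught and gives 1 mm per 1.5 N of pull at the handle; past 0.010 (15 N plus the lid's weight, lid front raised some 12 mm) the lock breaks.
- deck_box: Bystander: orange card-deck box with black top, standing, 47 x 72 x 92 mm; origin centre of underside.
- token_jar: Bystander: jar with yellow cap, 64 mm across, 90 mm high; origin centre of underside.
- game_box: Bystander: flat green game box with a paper label, 130 x 100 x 41 mm; origin centre of underside.

How it is judged:
At the end, for the whole second after the job is handed in: One lid stands still at 45 degrees (within 6 degrees: 0.68 to 0.89 rad) with the fingers in contact with it (over 1 N) and holding it, the other lid is shut (under 0.05 rad) and the fingers do not touch its case (((value of joint lid_1 between 0.68 and 0.89 rad and velocity of joint lid_1 between -0.15 and 0.15 rad/s and contact force between the fingers and case_1 above 1 N and value of joint lid_2 below 0.05 rad and contact force between the fingers and case_2 below 0.5 N) or (value of joint lid_2 between 0.68 and 0.89 rad and velocity of joint lid_2 between -0.15 and 0.15 rad/s and contact force between the fingers and case_2 above 1 N and value of joint lid_1 below 0.05 rad and contact force between the fingers and case_1 below 0.5 N))); the arm keeps its last pose, push and grip.
It fails at once if the lock of a case is broken (its tongue drawn out more than 10 mm) (value of joint any of tongue_1, tongue_2 above 0.01 m).
It fails at once if a lid is let slam (it falls faster than 2.5 rad/s) (velocity of joint any of lid_1, lid_2 below -2.5 rad/s).
It fails at once if the deck box, token jar or game box is moved more than 25 mm (distance of any of deck_box, token_jar, game_box from where it was at the start of the episode above 0.025 m).
It also fails if it takes over 51 s, if anything falls off the work surface, if the arm or the gripper's body presses on something with over 40 N, if the wrist force passes 120 N, or if a joint passes its speed limit or range.

## Working session

There is one attempt and no reset: what is moved stays moved. The work goes in short steps, Python scripts to look and compute and a tool call to move; the robot and the scene stay as the last step left them, time stands still between calls to the robot, and variables do not carry over. Pictures are saved under pics/ and viewed, at most 10 in all, crops included, and the job is handed in when it is done.

Besides the shell and the picture viewer there is one more tool, called by a JSON object that holds its "api" and its "payload", one argument or row to a line. step_arm: Moves the arm, as the interface text tells. Its arguments: {"type":"object","properties":{"steps":{"type":"array","items":{"type":"array","items":{"type":"number"}}},"gripper":{"type":"number"},"force":{"type":"number"}},"required":["steps"]}

```bash
mkdir -p pics; python3 - <<'E'
from cell import observe,cams
import cv2
s=observe();print(s)
for n in("top","side"):
    im=cams.get_image(n);cv2.imwrite(f"pics/{n}0.png",im[:,:,::-1]);c=cams.get_calibration(n);print(n,c)
E
```

```text
{'clock': 0.0, 'joints': array([ 1.05340892,  0.43518891,  0.02498264,  1.57410909, -0.01160247,
        1.1339632 , -0.07504834]), 'dq': array([-0.0013903 , -0.00042853,  0.00057586,  0.0006229 , -0.00041257,
       -0.00147101,  0.0009461 ]), 'joint_efforts': array([-2.02060750e-03, -6.67865539e+01,  9.84020345e-01, -3.14465475e+01,
       -6.04457804e-02,  4.25900705e-02,  1.36450003e-04]), 'position': array([ 0.25161217, -0.5715642 ,  0.2259616 ]), 'ee_rot': array([-3.07285567e+00, -6.46542925e-01,  7.05573657e-04]), 'force': array([0.41261499, 0.10289384, 0.45550268]), 'ft_torque': array([ 0.01396811, -0.07885962, -0.01348898]), 'gripper_force': 0.0, 'width': 1.003660379729084}
top {'fov_y': 56.117192365112366, 'cx': 319.76254325345934, 'cy': 198.02010918665226, 'dist_coeffs': array([-0.05065379,  0.        ,  0.        ,  0.        ,  0.        ]), 'world_to_cam': array([[-0.0252858 , -0.99960281,  0.01244398, -0.01592514],
       [ 0.99053645, -0.0233728 ,  0.13524513, -0.55423293],
       [-0.13490056,  0.015746  ,  0.99073402, -1.31683632],
       [ 0.        ,  0.        ,  0.        ,  1.        ]])}
side {'fov_y': 49.213957646737654, 'cx': 319.8572099091095, 'cy': 200.67864707514426, 'dist_coeffs': array([-0.12066104,  0.        ,  0.        ,  0.        ,  0.        ]), 'world_to_cam': array([[-0.80727376, -0.58970652,  0.02356464,  0.43649274],
       [ 0.29449596, -0.36790319,  0.88199737, -0.26769958],
       [-0.5114501 ,  0.71895303,  0.47066479, -1.10884448],
       [ 0.        ,  0.        ,  0.        ,  1.        ]])}
```

View pics/top0.png

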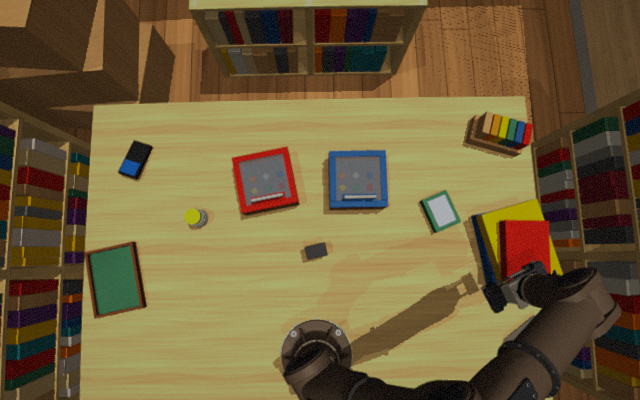

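View pics/side0.png

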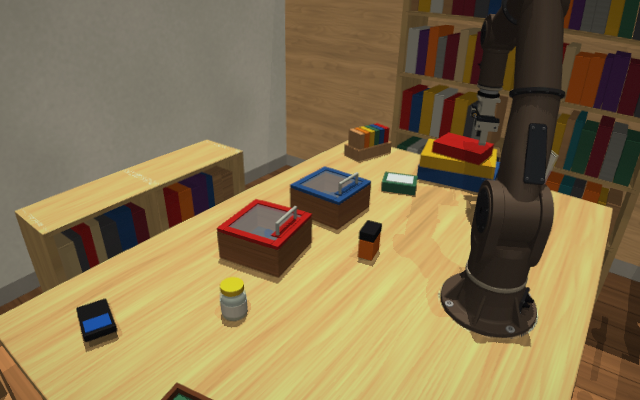

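The top view shows the red case at about (265,180) with its bar at (266,198). The blue case is at (358,180) with its bar at (360,197), the deck box at (316,250), the jar at (195,217) and the game box at (440,211). In the side view the bars are at about (286,220) on red and (347,183) on blue.

```bash
cat > h.py <<'E'
import numpy as np,cv2
from cell import observe,cams
def K(c):
    f=200/np.tan(np.radians(c['fov_y']/2));return np.array([[f,0,c['cx']],[0,f,c['cy']],[0,0,1]])
def ray(c,uv):
    p=cv2.undistortPoints(np.array(uv,float).reshape(-1,1,2),K(c),c['dist_coeffs'])[:,0]
    d=np.c_[p[:,0],-p[:,1],-np.ones(len(p))]; M=c['world_to_cam'];R=M[:3,:3]
    return -R.T@M[:3,3], d@R
def plane(c,uv,z):
    o,d=ray(c,uv);return o+d*((z-o[2])/d[:,2])[:,None]
def tri(c1,u1,c2,u2):
    o1,d1=ray(c1,u1);o2,d2=ray(c2,u2);out=[]
    for a,b in zip(d1,d2):
        s=np.linalg.lstsq(np.c_[a,-b],o2-o1,rcond=None)[0]
        p,q=o1+a*s[0],o2+b*s[1];out.append(np.r_[(p+q)/2,np.linalg.norm(p-q)])
    return np.array(out)
E
python3 - <<'E'
from h import *
ct=cams.get_calibration('top');cs=cams.get_calibration('side')
t=cv2.imread('pics/top0.png');s=cv2.imread('pics/side0.png')
for nm,bt,bs in(('red',(225,140,305,220),(210,190,318,280)),('blue',(322,143,395,217),(285,160,378,232))):
    x0,y0,x1,y1=bt; h=cv2.cvtColor(t,cv2.COLOR_BGR2HSV)[y0:y1,x0:x1]
    H,S,V=h[...,0].astype(int),h[...,1],h[...,2]
    m=((S>150)&(V>90)&((H<6)|(H>174) if nm=='red' else (H>100)&(H<125))).astype(np.uint8)
    cn=max(cv2.findContours(m,cv2.RETR_EXTERNAL,cv2.CHAIN_APPROX_NONE)[0],key=cv2.contourArea)
    r=cv2.minAreaRect(cn);b=cv2.boxPoints(r)+[x0,y0]
    P=plane(ct,b,.10);print(nm,'lid corners',P[:,:2].round(3).tolist(),'c',P.mean(0).round(4))
    ends=[]
    for img,(x0,y0,x1,y1) in((t,bt),(s,bs)):
        h=cv2.cvtColor(img,cv2.COLOR_BGR2HSV)[y0:y1,x0:x1]
        m=((h[...,1]<60)&(h[...,2]>(150))).astype(np.uint8)
        n,l,st,_=cv2.connectedComponentsWithStats(m);print(st[1:].tolist())
    cv2.imwrite(f'pics/{nm}.png',np.hstack([cv2.resize(t[bt[1]:bt[3],bt[0]:bt[2]],(390,390),interpolation=0),cv2.resize(s[bs[1]:bs[3],bs[0]:bs[2]],(400,390),interpolation=0)]))
cv2.imwrite('pics/both.png',cv2.resize(np.vstack([cv2.imread('pics/red.png'),cv2.imread('pics/blue.png')]),(608,600)))
E
```

```text
red lid corners [[0.694, 0.28], [0.73, 0.082], [0.535, 0.047], [0.5, 0.241]] c [0.6146 0.1626 0.1   ]
[[27, 53, 30, 8, 51]]
[[66, 16, 20, 17, 49]]
blue lid corners [[0.709, -0.064], [0.71, -0.265], [0.512, -0.26], [0.512, -0.063]] c [ 0.6108 -0.1629  0.1   ]
[[23, 53, 31, 2, 37]]
[[54, 12, 18, 11, 31], [0, 46, 11, 11, 27]]
```

View pics/both.png

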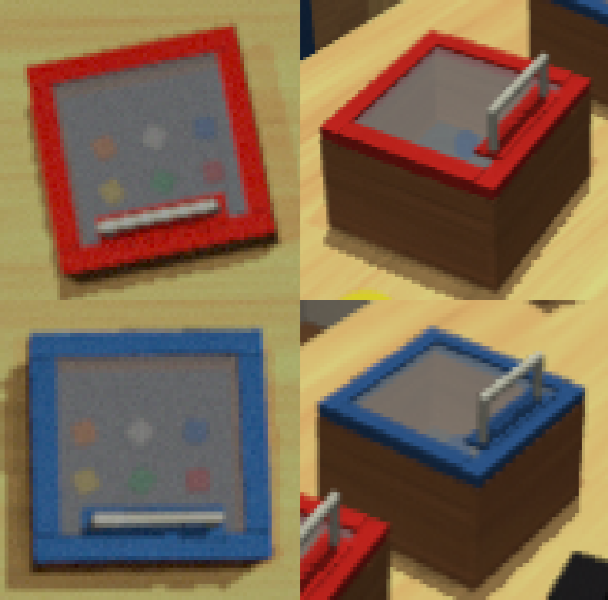

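```bash
python3 - <<'E'
from h import *
ct=cams.get_calibration('top');cs=cams.get_calibration('side')
for n,a,b in(('red',[(250.4,199.8),(282.6,193.9)],[(277.2,221),(295.4,207.5)]),('blue',[(345.1,196.8),(376,196.1)],[(340.4,183),(357,173.9)])):
    p=tri(ct,a,cs,b);print(n,p.round(4).tolist(),'mid',p.mean(0).round(4));d=p[0]-p[1];print('len',np.linalg.norm(d[:3]),'yaw',np.arctan2(-d[0],d[1]))
    q=plane(ct,a,.138);print('plane',q.mean(0).round(4))
c=cams.get_calibration('wrist');s=observe();from scipy.spatial.transform import Rotation as R
r=R.from_rotvec(s['ee_rot']).as_matrix();print(r.round(3));M=c['world_to_cam'];print((r.T@(-M[:3,:3].T@M[:3,3]-s['position'])).round(3),(M[:3,:3]@r).round(2),c['fov_y'])
E
```

```text
red [[0.5386, 0.2024, 0.1462, 0.0005], [0.5589, 0.0973, 0.1347, 0.0037]] mid [0.5487 0.1498 0.1405 0.0021]
len 0.10767114182516281 yaw 0.1907880249701363
plane [0.5482 0.1498 0.138 ]
blue [[0.5431, -0.1119, 0.1396, 0.0028], [0.5442, -0.2163, 0.1344, 0.0037]] mid [ 0.5437 -0.1641  0.137   0.0033]
len 0.10450920284547084 yaw 0.01047501814995904
plane [ 0.5421 -0.1646  0.138 ]
[[ 0.915  0.403 -0.001]
 [ 0.403 -0.915  0.001]
 [-0.    -0.001 -1.   ]]
[ 0.066  0.    -0.158] [[-0.    1.   -0.  ]
 [ 0.97  0.    0.25]
 [ 0.25 -0.   -0.97]] 70.33391025575746
```

{"api": "step_arm", "payload": {
  "steps": [
    [0,0,20,0,0,0],
    [0,0,20,0,0,0],
    [16,22.5,0,0,0,0.064],
    [16,22.5,0,0,0,0.064],
    [16,22.5,0,0,0,0.064],
    [16,22.5,0,0,0,0.064],
    [16,22.5,0,0,0,0.064],
    [16,22.5,0,0,0,0.064],
    [16,22.5,0,0,0,0.064],
    [16,22.5,0,0,0,0.064],
    [16,22.5,0,0,0,0.064],
    [16,22.5,0,0,0,0.064],
    [16,22.5,0,0,0,0.064],
    [16,22.5,0,0,0,0.064],
    [16,22.5,0,0,0,0.064],
    [16,22.5,0,0,0,0.064],
    [16,22.5,0,0,0,0.064],
    [16,22.5,0,0,0,0.064],
    [16,22.5,0,0,0,0.064],
    [16,22.5,0,0,0,0.064]
  ],
  "gripper": 1.0,
  "force": 15
}}

```text
clock: 1.77
position: [0.5402, -0.1659, 0.2665]
ee_rot: [-2.222, -2.22, 0.001]
force: [0.2, -0.5, -0.8]
width: 0.998
gripper_force: 0.0
```

{"api": "step_arm", "payload": {
  "steps": [
    [0,0,0,0,0,0],
    [0,0,0,0,0,0],
    [0,0,0,0,0,0]
  ]
}}

```text
clock: 2.02
position: [0.5394, -0.1675, 0.2663]
ee_rot: [-2.227, -2.216, 0.001]
force: [0.3, -1.7, -0.6]
width: 0.997
gripper_force: 0.0
```

```bash
python3 - <<'E'
from h import *
from scipy.spatial.transform import Rotation as R
s=observe();c=cams.get_calibration('wrist');im=cams.get_image('wrist');cv2.imwrite('pics/w1.png',im[:,:,::-1])
print(s['position'],s['force'],R.from_rotvec(s['ee_rot']).as_matrix().round(3),s['joints'].round(2))
np.savez('w1.npz',im=im,**c)
E
```

```text
[ 0.53939041 -0.16753004  0.26630839] [ 0.26579886 -1.71860204 -0.56747014] [[ 0.005  1.    -0.001]
 [ 1.    -0.005 -0.   ]
 [-0.    -0.001 -1.   ]] [ 0.5   0.34 -0.39  1.64  0.14  1.19  0.07]
```

View pics/w1.png

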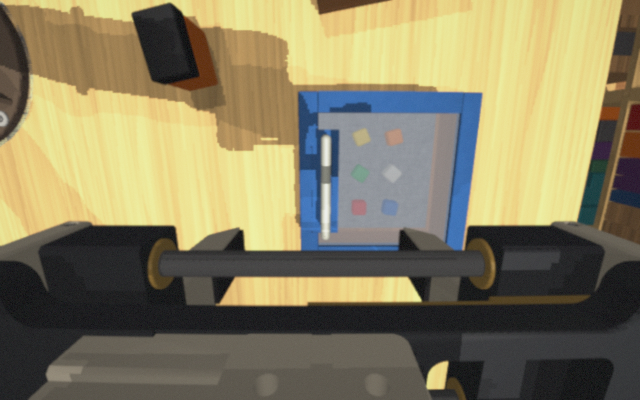

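The wrist view shows the blue lid's bar running vertically from (325.5,136) to (325,239), with the case edges aligned to the picture. The deck box is at the upper left, well clear.

```bash
python3 - <<'E'
from h import *
c=dict(np.load('w1.npz'));ct=cams.get_calibration('top')
a=[(325.5,136),(325.5,239)]
print(plane(c,a,.138).round(4));print(tri(c,[a[0]],ct,[(345.1,196.8)]).round(4),tri(c,[a[1]],ct,[(376,196.1)]).round(4))
E
```

```text
[[ 0.5446 -0.107   0.138 ]
 [ 0.5444 -0.2149  0.138 ]]
[[ 0.5431 -0.1097  0.1417  0.0062]] [[ 0.544  -0.2186  0.1279  0.0012]]
```

{"api": "step_arm", "payload": {
  "steps": [
    [4,5,-10,0,0,-0.005],
    [0,0,-24,0,0,0],
    [0,0,-24,0,0,0],
    [0,0,-24,0,0,0],
    [0,0,-24,0,0,0],
    [0,0,-20,0,0,0],
    [0,0,-12,0,0,0],
    [0,0,-8,0,0,0],
    [0,0,0,0,0,0],
    [0,0,0,0,0,0]
  ]
}}

```text
clock: 2.9
position: [0.5437, -0.1622, 0.1206]
ee_rot: [-2.232, -2.21, 0.0]
force: [-0.6, -0.4, -0.1]
width: 1.001
gripper_force: 0.0
```

{"api": "step_arm", "payload": {
  "steps": [
    [0,0,0,0,0,0],
    [0,0,0,0,0,0],
    [0,0,0,0,0,0],
    [0,0,0,0,0,0],
    [0,0,0,0,0,0],
    [0,0,0,0,0,0],
    [0,0,0,0,0,0],
    [0,0,0,0,0,0],
    [0,0,0,0,0,0],
    [0,0,0,0,0,0],
    [0,0,0,0,0,0],
    [0,0,0,0,0,0]
  ],
  "gripper": 0.0,
  "force": 15
}}

```text
clock: 3.9
position: [0.5439, -0.162, 0.1207]
ee_rot: [-2.231, -2.211, -0.0]
force: [1.0, 0.2, 0.2]
width: 0.179
gripper_force: 0.0
```

{"api": "step_arm", "payload": {
  "steps": [
    [0,0,0,0,0,0],
    [0,0,0,0,0,0],
    [0,0,0,0,0,0],
    [0,0,0,0,0,0],
    [0,0,0,0,0,0]
  ]
}}

```text
clock: 4.32
position: [0.5437, -0.162, 0.1207]
ee_rot: [-2.231, -2.211, 0.0]
force: [-0.8, -0.2, 0.2]
width: 0.102
gripper_force: 15.0
```

{"api": "step_arm", "payload": {
  "steps": [
    [0,0,1,0,0,0],
    [0,0,1,0,0,0],
    [0,0,1,0,0,0],
    [0,0,1,0,0,0],
    [0,0,0,0,0,0],
    [0,0,0,0,0,0]
  ]
}}

```text
clock: 4.82
position: [0.5448, -0.162, 0.1246]
ee_rot: [2.231, 2.211, 0.002]
force: [6.7, -0.9, -8.9]
width: 0.101
gripper_force: 15.0
```

{"api": "step_arm", "payload": {
  "steps": [
    [1.2,0,0,0,0,0],
    [0,0,0,0,0,0],
    [0,0,0,0,0,0]
  ]
}}

```text
clock: 5.07
position: [0.5447, -0.162, 0.1244]
ee_rot: [-2.231, -2.211, 0.001]
force: [2.6, -0.7, -7.4]
width: 0.1
gripper_force: 15.0
```

{"api": "step_arm", "payload": {
  "steps": [
    [0.3,0,1,0,0,0],
    [0,0,0,0,0,0],
    [0,0,0,0,0,0]
  ]
}}

```text
clock: 5.32
position: [0.5451, -0.162, 0.1255]
ee_rot: [-2.231, -2.211, 0.0]
force: [1.4, -0.4, -9.4]
width: 0.103
gripper_force: 15.0
```

{"api": "step_arm", "payload": {
  "steps": [
    [0.3,0,1,0,0,0],
    [0,0,0,0,0,0],
    [0,0,0,0,0,0]
  ]
}}

```text
clock: 5.57
position: [0.5454, -0.162, 0.1265]
ee_rot: [-2.231, -2.211, 0.001]
force: [2.1, -0.7, -10.6]
width: 0.103
gripper_force: 15.0
```

The pull grows about 1.5 N per mm, so the blue case is locked. I'll lower it gently and release.

{"api": "step_arm", "payload": {
  "steps": [
    [-0.3,0,-1,0,0,0],
    [-0.3,0,-1,0,0,0],
    [-0.3,0,-1,0,0,0],
    [-0.3,0,-1,0,0,0],
    [-0.3,0,-1,0,0,0],
    [-0.3,0,-1,0,0,0],
    [0,0,0,0,0,0],
    [0,0,0,0,0,0]
  ]
}}

```text
clock: 6.23
position: [0.5437, -0.162, 0.1209]
ee_rot: [-2.232, -2.211, 0.0]
force: [-2.2, 0.8, -2.1]
width: 0.102
gripper_force: 15.0
```

{"api": "step_arm", "payload": {
  "steps": [
    [0,0,0,0,0,0],
    [0,0,0,0,0,0],
    [0,0,0,0,0,0],
    [0,0,0,0,0,0],
    [0,0,0,0,0,0],
    [0,0,0,0,0,0],
    [0,0,0,0,0,0],
    [0,0,0,0,0,0],
    [0,0,0,0,0,0],
    [0,0,0,0,0,0]
  ],
  "gripper": 0.8
}}

```text
clock: 7.07
position: [0.5439, -0.162, 0.1207]
ee_rot: [2.231, 2.211, 0.0]
force: [0.6, -0.4, 0.1]
width: 0.77
gripper_force: 0.0
```

{"api": "step_arm", "payload": {
  "steps": [
    [0,0,10,0,0,0],
    [0,0,25,0,0,0],
    [0,0,30,0,0,0],
    [0,0,30,0,0,0],
    [0,0,25,0,0,0],
    [0.5,31,0,0,0,0.0185],
    [0.5,31,0,0,0,0.0185],
    [0.5,31,0,0,0,0.0185],
    [0.5,31,0,0,0,0.0185],
    [0.5,31,0,0,0,0.0185],
    [0.5,31,0,0,0,0.0185],
    [0.5,31,0,0,0,0.0185],
    [0.5,31,0,0,0,0.0185],
    [0.5,31,0,0,0,0.0185],
    [0.5,31,0,0,0,0.0185],
    [0,0,0,0,0,0],
    [0,0,0,0,0,0],
    [0,0,0,0,0,0]
  ],
  "gripper": 1.0
}}

```text
clock: 8.57
position: [0.5489, 0.1474, 0.2411]
ee_rot: [2.018, 2.407, -0.001]
force: [0.3, -0.8, 0.1]
width: 1.001
gripper_force: 0.0
```

```bash
python3 - <<'E'
from h import *
s=observe();c=cams.get_calibration('wrist');im=cams.get_image('wrist');cv2.imwrite('pics/w2.png',im[:,:,::-1])
print(s['position'],s['ee_rot']);np.savez('w2.npz',im=im,**c)
h=cv2.cvtColor(im,cv2.COLOR_RGB2HSV);m=((h[...,1]<60)&(h[...,2]>150)).astype(np.uint8)
n,l,st,ce=cv2.connectedComponentsWithStats(m)
for i in range(1,n):
    if st[i,4]>80:
        p=np.argwhere(l==i)[:,::-1].astype(np.float32);r=cv2.boxPoints(cv2.minAreaRect(p));print(st[i],r.tolist(),plane(c,r,.138).round(4).tolist())
E
```

```text
[0.54892818 0.1473763  0.24112758] [ 2.01750080e+00  2.40731746e+00 -5.21250607e-04]
[  315   113   132   127 11556] [[314.00164794921875, 238.8067626953125], [315.0596923828125, 112.89966583251953], [446.00006103515625, 114.0], [444.9420166015625, 239.9071044921875]] [[0.5493, 0.1096, 0.138], [0.5303, 0.2261, 0.138], [0.6444, 0.2457, 0.138], [0.6767, 0.1307, 0.138]]
[320 140   8  31 165] [[320.0, 140.0], [327.0, 140.0], [327.0, 170.0], [320.0, 170.0]] [[0.5386, 0.2038, 0.138], [0.5448, 0.2049, 0.138], [0.5497, 0.1783, 0.138], [0.5433, 0.1772, 0.138]]
[318 190  20  60 529] [[310.9999694824219, 191.99998474121094], [329.6199645996094, 189.33998107910156], [337.8799743652344, 247.1599884033203], [319.2599792480469, 249.8199920654297]] [[0.5386, 0.1553, 0.138], [0.5553, 0.1609, 0.138], [0.574, 0.105, 0.138], [0.5563, 0.099, 0.138]]
[ 47 367  19  13 147] [[47.0, 367.0], [65.0, 367.0], [65.0, 379.0], [47.0, 379.0]] [[0.2714, -0.102, 0.138], [0.293, -0.0973, 0.138], [0.2916, -0.1153, 0.138], [0.2697, -0.1201, 0.138]]
```

View pics/w2.png

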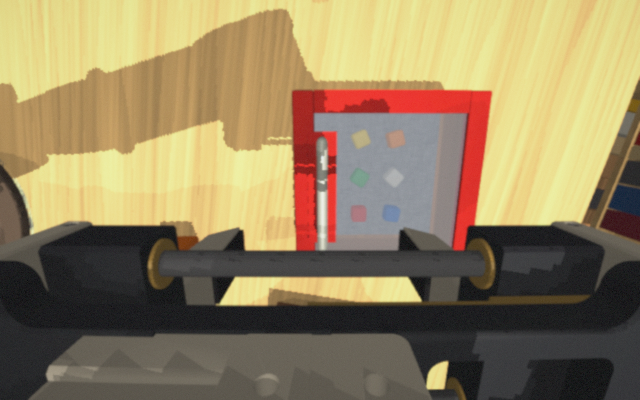

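The wrist view shows the red bar upright at u≈322, from v≈137 to about 248. That puts it nearly centred between the fingers and aligned with them. Next I'll descend and grip.

{"api": "step_arm", "payload": {
  "steps": [
    [1,3,-10,0,0,0],
    [0,0,-24,0,0,0],
    [0,0,-24,0,0,0],
    [0,0,-24,0,0,0],
    [0,0,-20,0,0,0],
    [0,0,-12,0,0,0],
    [0,0,-6,0,0,0],
    [0,0,0,0,0,0],
    [0,0,0,0,0,0]
  ]
}}

```text
clock: 9.37
position: [0.5503, 0.1509, 0.1212]
ee_rot: [2.018, 2.407, 0.001]
force: [1.0, -0.5, -0.4]
width: 0.999
gripper_force: 0.0
```

{"api": "step_arm", "payload": {
  "steps": [
    [0,0,0,0,0,0],
    [0,0,0,0,0,0],
    [0,0,0,0,0,0],
    [0,0,0,0,0,0],
    [0,0,0,0,0,0],
    [0,0,0,0,0,0],
    [0,0,0,0,0,0],
    [0,0,0,0,0,0],
    [0,0,0,0,0,0],
    [0,0,0,0,0,0],
    [0,0,0,0,0,0],
    [0,0,0,0,0,0],
    [0,0,0,0,0,0],
    [0,0,0,0,0,0],
    [0,0,0,0,0,0],
    [0,0,0,0,0,0],
    [0,0,0,0,0,0]
  ],
  "gripper": 0.0,
  "force": 20
}}

```text
clock: 10.78
position: [0.5492, 0.1508, 0.1206]
ee_rot: [-2.017, -2.408, 0.002]
force: [-5.1, -2.0, 3.2]
width: 0.101
gripper_force: 20.0
```

{"api": "step_arm", "payload": {
  "steps": [
    [0.3,0,1,0,0,0],
    [0.3,0,1,0,0,0],
    [0.3,0,1,0,0,0],
    [0.3,0,1,0,0,0],
    [0,0,0,0,0,0],
    [0,0,0,0,0,0]
  ]
}}

```text
clock: 11.28
position: [0.5503, 0.151, 0.1244]
ee_rot: [-2.017, -2.407, 0.002]
force: [-5.5, 0.2, -1.3]
width: 0.1
gripper_force: 20.0
```

{"api": "step_arm", "payload": {
  "steps": [
    [0.3,0,1,0,0,0],
    [0.3,0,1,0,0,0],
    [0,0,0,0,0,0],
    [0,0,0,0,0,0]
  ]
}}

```text
clock: 11.62
position: [0.5509, 0.1512, 0.1264]
ee_rot: [-2.017, -2.408, 0.002]
force: [-6.0, 1.0, -0.8]
width: 0.1
gripper_force: 20.0
```

The red lid comes up with about 1 N and the pull does not grow, so red is the unlocked one. I'll follow the arc now.

{"api": "step_arm", "payload": {
  "steps": [
    [-1.2,-0.2,0,0,0,0],
    [1.21,0.23,3.48,0,0,0],
    [1.21,0.23,3.48,0,0,0],
    [1.21,0.23,3.48,0,0,0],
    [1.43,0.27,3.39,0,0,0],
    [1.43,0.27,3.39,0,0,0],
    [1.43,0.27,3.39,0,0,0],
    [1.63,0.31,3.29,0,0,0],
    [1.63,0.31,3.29,0,0,0],
    [1.63,0.31,3.29,0,0,0],
    [1.83,0.34,3.18,0,0,0],
    [1.83,0.34,3.18,0,0,0],
    [1.83,0.34,3.18,0,0,0],
    [0,0,0,0,0,0],
    [0,0,0,0,0,0]
  ]
}}

```text
clock: 12.87
position: [0.5686, 0.1543, 0.1669]
ee_rot: [-2.018, -2.408, 0.0]
force: [-2.8, 2.6, -2.2]
width: 0.097
gripper_force: 20.0
```

{"api": "step_arm", "payload": {
  "steps": [
    [2.02,0.38,3.06,0,0,0],
    [2.02,0.38,3.06,0,0,0],
    [2.02,0.38,3.06,0,0,0],
    [2.2,0.41,2.93,0,0,0],
    [2.2,0.41,2.93,0,0,0],
    [2.2,0.41,2.93,0,0,0],
    [2.38,0.45,2.78,0,0,0],
    [2.38,0.45,2.78,0,0,0],
    [2.38,0.45,2.78,0,0,0],
    [2.55,0.48,2.63,0,0,0],
    [2.55,0.48,2.63,0,0,0],
    [2.55,0.48,2.63,0,0,0],
    [0,0,0,0,0,0],
    [0,0,0,0,0,0]
  ]
}}

```text
clock: 14.03
position: [0.5955, 0.1592, 0.2018]
ee_rot: [-2.017, -2.408, 0.002]
force: [-9.2, -0.3, 5.4]
width: 0.099
gripper_force: 20.0
```

{"api": "step_arm", "payload": {
  "steps": [
    [2.7,0.51,2.46,0,0,0],
    [2.7,0.51,2.46,0,0,0],
    [2.7,0.51,2.46,0,0,0],
    [2.85,0.53,2.28,0,0,0],
    [2.85,0.53,2.28,0,0,0],
    [2.85,0.53,2.28,0,0,0],
    [2.98,0.56,2.09,0,0,0],
    [2.98,0.56,2.09,0,0,0],
    [2.98,0.56,2.09,0,0,0],
    [3.11,0.58,1.9,0,0,0],
    [3.11,0.58,1.9,0,0,0],
    [3.11,0.58,1.9,0,0,0],
    [0,0,0,0,0,0],
    [0,0,0,0,0,0],
    [0,0,0,0,0,0],
    [0,0,0,0,0,0]
  ]
}}

```text
clock: 15.37
position: [0.6313, 0.1656, 0.2287]
ee_rot: [2.017, 2.407, 0.0]
force: [-6.1, 0.1, 8.7]
width: 0.099
gripper_force: 20.0
```

```bash
python3 - <<'E'
from h import *
s=observe();p=s['position'];print(p,s['force'],s['width'],s['gripper_force'],abs(s['dq']).max())
a=(p-[.5492,.1508,.1206]);print(a, np.degrees(np.arctan2(.048+a[2],.170-np.hypot(a[0],a[1])))-15.76)
a=cams.get_image('side')[100:300,160:420];b=cams.get_image('top')[100:300,200:420]
cv2.imwrite('pics/e.png',np.hstack([cv2.resize(a,(420,323)),cv2.resize(b,(355,323))])[:,:,::-1])
E
```

```text
[0.63132375 0.16558794 0.22871531] [-6.1129808   0.05701864  8.71284095] 0.09865430793852441 20.006446838378906 0.001445388649525684
[0.08212375 0.01478794 0.10811531] 45.234576325563104
```

View pics/e.png

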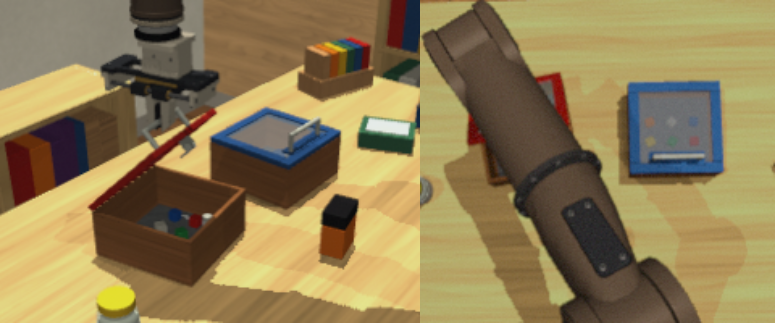

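The red lid stands open with its upper corner at about (213,112) in the side crop and the fingers on the bar. Blue is shut and the other things have not moved. I'll check the angle independently from that corner, then hand in.

```bash
python3 - <<'E'
from h import *
c=cams.get_calibration('side');u=np.array([.983,.184,0]);v=np.array([-.184,.983,0]);z=np.array([0,0,1])
hg=np.array([.5492,.1508,.09])+.17*u
for d in(39,45,51):
    t=np.radians(d);P=np.array([hg+s*.1*v-.2*np.cos(t)*u+.2*np.sin(t)*z+.012*(np.sin(t)*u+np.cos(t)*z) for s in(1,-1)])
    q=(np.c_[P,[1,1]]@c['world_to_cam'].T)[:,:3]*[1,-1,-1]
    uv=cv2.projectPoints(q,np.zeros(3),np.zeros(3),K(c),c['dist_coeffs'])[0][:,0]
    print(d,((uv-[160,100])*[420/260,323/200]).round(0).tolist())
E
```

```text
39 [[160.0, 162.0], [221.0, 116.0]]
45 [[152.0, 152.0], [213.0, 107.0]]
51 [[143.0, 142.0], [205.0, 98.0]]
```

```bash
python3 -c "
from cell import job
print(job.sign_off())"
```

```text
the job is handed in; nothing more can be done
None
```

The blue case proved to be the locked one, and I lowered it shut with its lock unbroken; the unlocked red lid is held in the gripper at about 45 degrees, and the job is handed in, though the sign-off gave no verdict.

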